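# Make up the bath dose on the dial scale

## Task

The lidded pot clipped to the scale's pan already holds some bath salts. Lay the small blue bath tablets from the glass shelf in the pan, one at a time, until the red pointer rests in the green sector of the dial, neither short of it nor past it. If one tablet is enough, leave the other where it lies on the shelf.

Things in the scene. Friction and masses are not known exactly. Their poses are not given: they have to be found in the camera images.
- tablet_a: small blue pressed bath tablet: plain disc 40 mm across, 18 mm thick, about 45 g, flat on the low glass shelf (top 30 mm above the counter); origin at the centre of its underside, z up. Bystanders: a larger pink soap puck (52 mm across, 22 mm thick, about 90 g), steel tin, mug, pill bottle, trimmer case, ear pick; none has its centre nearer than 95 mm to a tablet's
- tablet_b: the second blue bath tablet, just like tablet_a: 40 mm across, 18 mm thick, about 45 g, flat on the glass shelf (top 30 mm above the counter), origin at the centre of its underside, same clearances
- pan_mid (a point): centre of the floor of the scale's level steel pan, on its surface, 63 mm above the counter unloaded; inside 118 mm in x, 178 mm in y; rim 5 mm high; z up. Two tablets fit at y = +42 and -42 mm. Outside the rim at -x is a lidded pot (axis 84 mm off, top 29 mm above the floor); at +x the dial, lower. On a spring: sinks 0.08 mm per g, 14.5 mm at most; pushing it turns the pointer
- pointer (a joint): red pointer, 44 mm long, on the flat white dial; turns clockwise seen from above with the weight in the pan, salts included: 0 at no weight, 0.02 rad per gram, so about 0.9 rad a tablet. Green sector: 1.44 to 2.50 rad (72 to 125 g). At the start it shows the salts alone, 5 to 55 g (0.1 to 1.1 rad). It settles within about half a second of release

How it is judged:
By the outcome, as a careful person would: the job done as asked, in the order asked, and still so for the second after the job is handed in, with the robot touching nothing.
It also fails if it takes over 51 s, if anything falls off the work surface, if the arm or the gripper's body presses on something with over 40 N, if the wrist force passes 120 N, or if a joint passes its speed limit or range.

## Robot

A 6-joint arm with a two-finger parallel gripper is mounted at the origin on the work surface. World frame = base frame: x ahead of the robot, y to its left, z up, the work surface at z = 0. Lengths are in m, angles in rad, forces in N, time in s.
With the tool pointing down it reaches from about 0.325 to 1 m from the base axis. Payload 5.1 kg.
Tool frame: the origin (TCP) lies at the very end of the fingers, on their centre line; the grasp point (between the pads) lies 19 mm behind it (robot.grip_point_offset is the distance from the TCP to the grasp point, in m); x points along the fingers, z is the direction in which the jaws open and shut, and the axes are right-handed (so a half turn about x gives the same grasp; the last joint's range is limited). The gripper opens to 85 mm and grips with 20 to 120 N. Pads are 22 mm wide; open, the fingers measure 114 mm over their backs; the gripper's body (76 mm by 85 mm) begins 54 mm behind the grasp point. The pads swing forward as they close: fully open they stand 13 mm farther back than shut.
Start: joints at [1.045, 0.124, 1.65, -0, 1.367, -0.083], TCP at [0.279, 0.587, 0.231] pointing down, gripper open.
Joint ranges: [-2.61, 2.61], [-1.02, 2.33], [0.03, 2.71], [-1.35, 4.49], [0.32, 2.68], [-2.91, 2.91]. Speed limits (rad/s): [2.57, 2.57, 3.14, 3.14, 3.14, 3.14].

## Interface

Orientations are given as a rotation vector (axis times angle).
In Python, from station import robot gives the robot as it stands. The module is installed in compiled form; this text tells all that it offers.
- The arm moves only by the tool move_arm, never from a script. Its argument "commands" is a list of rows, each a list of 3 entries, a list of its own where there are three numbers: the finger opening in m, from 0 to 0.0854, then the shift along the tool's x, y, z in m, then the turn about the tool's x in rad. In form: [[grip, [x, y, z], roll], ...]. A call has 1 to 5 rows; each row is the pose to reach, as a shift and turn from the pose commanded when the call began, along the tool's axes at that moment; what a row does not reach only later rows make up. A row lasts 1/8 s, in which the tool goes at most 62.5 mm and 10.7 degrees, less where a joint would pass 70% of its speed; a pose out of reach is approached as far as the arm can. A call with a gripper value outside its range is refused whole. The fingers move at their own pace and stop on an object; "force" is the grip in N (left out, the last holds). Time passes only in rows, so rows that repeat a pose let the fingers close. It gives the time, the measured TCP pose, the force and the opening at its end, in the units of the state.
- robot.state(): the state, without advancing time (a new reading comes with each control period).
- robot.grab_frame(name): name is "side" or "top"; returns a dict with "pixels" (420x560x3 uint8, red, green, blue), "z_map" (420x560 float32, m along the optical axis (not along the pixel's ray), 0 where there is no reading), "vertical_fov" (degrees; the focal length in pixels is half the picture's height over the tangent of half this angle, whatever the lens; pixels are square), "cx", "cy" (the principal point, pixels), "rvec" (rotation vector, rad) and "tvec" (3), from world to camera coordinates, as OpenCV has them. Camera axes: x right, y down, z forward; pixel columns grow to the right and rows downward; lengths in m; the calibration is good to about 2 mm. A picture is of the moment at which its call begins.
- robot.hand_in(): hands the job in, once; it reports no verdict.
The state is a dict: "time": time; "joint_pos": joint angles; "qd": joint speeds; "effort": joint torques, N m; "tool_pos": TCP position; "ee_rot": TCP orientation; "contact_force": force on the tool from outside, world axes, zero at the start; "moment": the same for the moment, N m; "width": finger opening in m.
Only numpy, scipy, OpenCV 4.12 (cv2) and the standard library are available. Lean on these libraries where they do the work, as an engineer would, in place of code of your own. Each camera call takes 0.05 s, during which the arm holds its last target. There are 200 camera calls.

## Working session

There is one attempt and no reset: what is moved stays moved. The work goes in short steps, Python scripts to look and compute and a tool call to move; the robot and the scene stay as the last step left them, time stands still between calls to the robot, and variables do not carry over. Pictures are saved under pics/ and viewed, about 8 in all and at most 12, crops included, and the job is handed in when it is done.

Besides the shell and the picture viewer there is one more tool, called after "Call:" in YAML: its name, and indented under it one key for each argument. move_arm: Moves the arm, as the interface text tells. Its arguments: {"type":"object","properties":{"commands":{"type":"array","items":{"type":"array"}},"force":{"type":"number"}},"required":["commands"]}

```bash
mkdir -p pics
cat > h.py <<'E'
import numpy as np, cv2
from station import robot
def grab(n):
    f=robot.grab_frame(n); f['f']=210/np.tan(np.radians(f['vertical_fov'])/2)
    f['R']=cv2.Rodrigues(np.array(f['rvec'],float))[0]; f['t']=np.array(f['tvec'],float).ravel(); return f
def world(f,u,v,z=None):
    d=np.array([(u-f['cx'])/f['f'],(v-f['cy'])/f['f'],1.]); o=-f['R'].T@f['t']; w=f['R'].T@d
    s=f['z_map'][int(round(v)),int(round(u))] if z is None else (z-o[2])/w[2]
    return o+s*w
def proj(f,p):
    c=f['R']@np.array(p)+f['t']; return f['cx']+f['f']*c[0]/c[2], f['cy']+f['f']*c[1]/c[2]
def save(f,name,crop=None,k=1):
    im=f['pixels'][...,::-1]
    if crop: u0,v0,u1,v1=crop; im=im[v0:v1,u0:u1]
    cv2.imwrite('pics/'+name,cv2.resize(im,None,fx=k,fy=k,interpolation=cv2.INTER_CUBIC))
E
python3 - <<'E'
from h import *
import pickle
fs={n:grab(n) for n in('top','side')}
pickle.dump(fs,open('f0.pkl','wb'))
for n,f in fs.items(): save(f,n+'0.png',k=1.4); print(n,f['vertical_fov'],f['cx'],f['cy'],-f['R'].T@f['t'])
print(robot.state(), robot.grip_point_offset)
E
```

```text
top 50.99813814649576 277.91449863942876 207.176525459671 [0.47190935 0.03304028 0.90627857]
side 50.666600214745536 280.70571632217985 211.85341262447977 [0.43143001 0.74428273 0.6821149 ]
{'time': 0.1, 'joint_pos': array([ 1.04537894e+00,  1.24457429e-01,  1.65152769e+00, -2.83244295e-05,
        1.36746696e+00, -8.26098873e-02]), 'qd': array([-0.00026573, -0.00097738, -0.00193455,  0.0011483 , -0.00219193,
        0.00022279]), 'effort': array([ 2.39491274e-04, -4.24933362e+01, -3.66651714e+01, -1.35336031e-04,
        3.97830838e-03, -1.80426085e-06]), 'tool_pos': array([0.27827865, 0.58682312, 0.23017033]), 'ee_rot': array([-0.8780889 ,  1.38840564,  0.87663555]), 'contact_force': array([ 0.39053389,  0.82335539, -0.1674184 ]), 'moment': array([ 0.05460838,  0.03525642, -0.01493757]), 'width': 0.08563385720699637} 0.0187
```

View pics/top0.png

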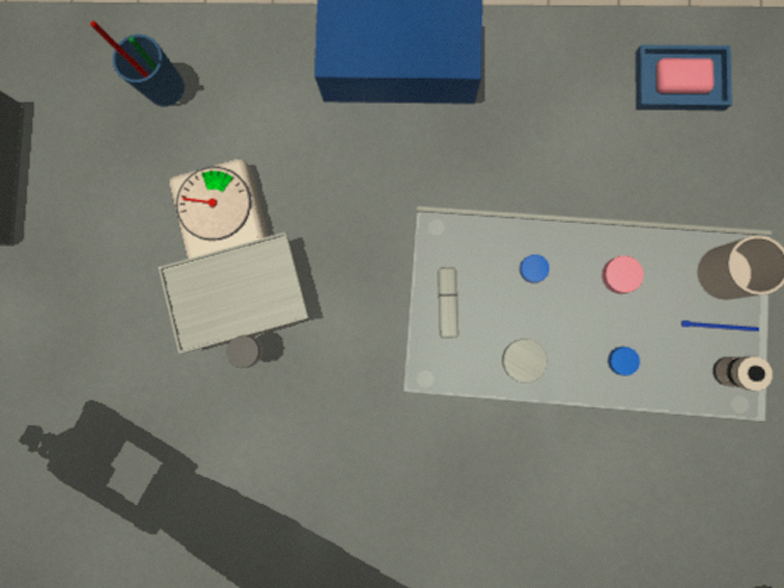

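View pics/side0.png

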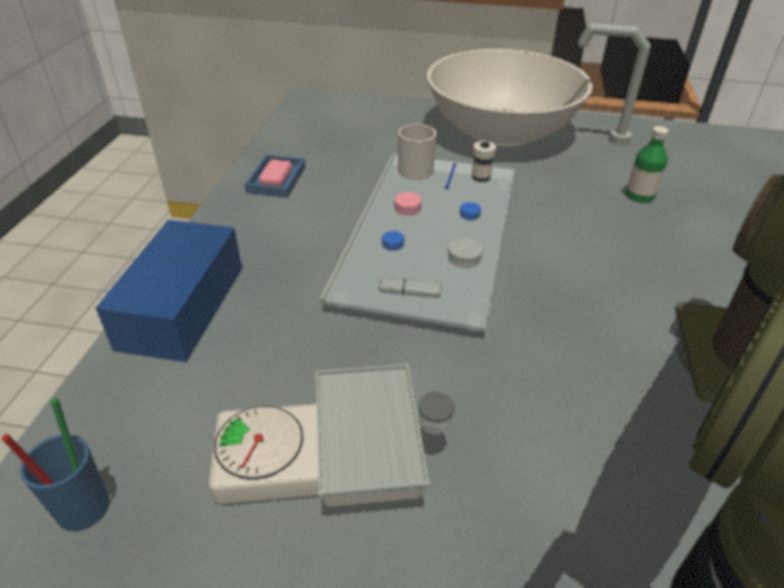

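Run:
```python
from h import *
import pickle
fs=pickle.load(open('f0.pkl','rb')); f=fs['top']
save(f,'dial0.png',(115,105,225,265),5)  # 550x800 
im=cv2.imread('pics/dial0.png'); cv2.imwrite('pics/dial0.png',im[:600])
hsv=cv2.cvtColor(f['pixels'],cv2.COLOR_RGB2HSV)
m=((hsv[...,0]>100)&(hsv[...,0]<125)&(hsv[...,1]>150)&(hsv[...,2]>100)).astype(np.uint8)
n,l,s,c=cv2.connectedComponentsWithStats(m)
for i in range(1,n):
    if 100<s[i,4]<1000: print(s[i],c[i],world(f,*c[i]),world(f,*c[i],.048))
for p in [(160,267),(286,235),(308,320),(179,352),(212,203),(242,351)]:
    u,v=np.array(p)/1.4; print(p,world(f,u,v),world(f,u,v,.068))
# depth map around pan and shelf
for p in [(235,293),(500,300),(212,190)]:
    u,v=np.array(p)/1.4; print(p,world(f,u,v))
```

```text
[372 182  20  18 277] [381.73646209 190.73646209] [ 0.58583973 -0.13632111  0.0496301 ] [ 0.58605653 -0.13664338  0.048     ]
[487 229  55   7 115] [512.4173913  232.46086957] [ 0.51167842 -0.3919632   0.03388427] [ 0.51103494 -0.38508645  0.048     ]
[436 248  21  20 326] [445.76380368 257.3803681 ] [ 0.46022521 -0.2587825   0.04816278] [ 0.460223   -0.25883785  0.048     ]
(160, 267) [0.57238926 0.38408387 0.06630987] [0.57218708 0.38337752 0.068     ]
(286, 235) [0.621676   0.21028686 0.06236167] [0.62067539 0.20910265 0.068     ]
(308, 320) [ 0.50638106  0.18556749 -0.00102585] [0.50375853 0.17396353 0.068     ]
(179, 352) [0.45554531 0.34992278 0.06794948] [0.4555463  0.34990369 0.068     ]
(212, 203) [0.66665168 0.31921134 0.05584307] [0.66386785 0.31512054 0.068     ]
(242, 351) [0.45956813 0.25661401 0.09095197] [0.45922072 0.26290775 0.068     ]
(235, 293) [0.53896158 0.27845376 0.06112857]
(500, 300) [ 0.54027979 -0.09197037  0.03036954]
(212, 190) [0.68624718 0.32129493 0.05259922]
```

View pics/dial0.png

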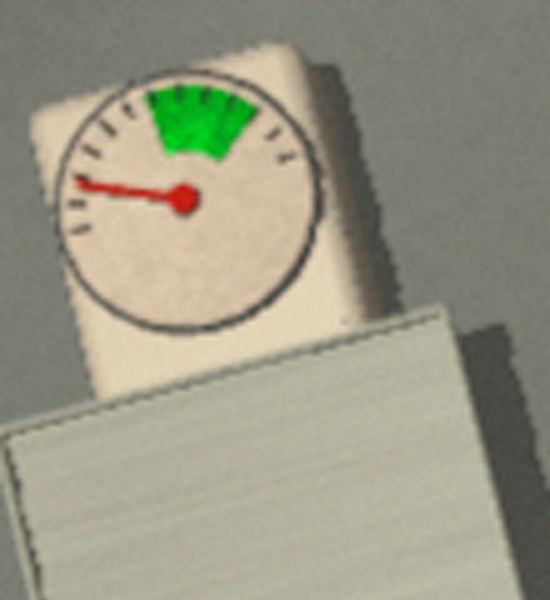

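```bash
cat >> h.py <<'E'
def goto(p,yaw=None):
    s=robot.state(); R=cv2.Rodrigues(np.array(s['ee_rot'],float))[0]
    d=R.T@(np.array(p)-s['tool_pos']); z=R[:,2]
    print('t',s['time'],'pos',np.round(s['tool_pos'],4),'F',np.round(s['contact_force'],1),'w',round(s['width'],4),'| shift',np.round(d,4),'jaw yaw deg',round(np.degrees(np.arctan2(z[1],z[0])),1))
    return R
A=(.586,-.1366); B=(.460,-.259); P1=(.527,.319); P2=(.549,.239)
E
python3 - <<'E'
from h import *
print(np.round(goto((*A,.12)),3)); goto((*B,.12));
E
```

```text
t 0.1 pos [0.2783 0.5868 0.2302] F [ 0.4  0.8 -0.2] w 0.0856 | shift [ 0.1111 -0.588  -0.5216] jaw yaw deg 64.6
[[-0.001 -0.904  0.428]
 [-0.002  0.428  0.904]
 [-1.     0.    -0.002]]
t 0.1 pos [0.2783 0.5868 0.2302] F [ 0.4  0.8 -0.2] w 0.0856 | shift [ 0.1114 -0.5266 -0.6862] jaw yaw deg 64.6
```

Call:
move_arm:
  commands:
    - [0.065,[0,-0.045,-0.04],0.172]
    - [0.065,[0,-0.09,-0.08],0.344]
    - [0.065,[0,-0.135,-0.12],0.516]
    - [0.065,[0,-0.18,-0.16],0.688]
    - [0.065,[0,-0.225,-0.2],0.857]
  force: 30

```text
time: 0.72
tool_pos: [0.3963, 0.3083, 0.2309]
ee_rot: [-0.209, 1.561, 0.208]
contact_force: [0.1, -0.3, 0.3]
width: 0.0649
```

```bash
python3 -c "
from h import *
goto((*A,.12))"
```

```text
t 0.725 pos [0.3963 0.3083 0.2309] F [ 0.1 -0.3  0.3] w 0.0649 | shift [ 0.111  -0.4791  0.0662] jaw yaw deg 15.2
```

Call:
move_arm:
  commands:
    - [0.065,[0,-0.06,0.008],0]
    - [0.065,[0,-0.12,0.016],0]
    - [0.065,[0,-0.18,0.024],0]
    - [0.065,[0,-0.24,0.032],0]
    - [0.065,[0,-0.3,0.04],0]

```text
time: 1.35
tool_pos: [0.5152, 0.0299, 0.231]
ee_rot: [-0.212, 1.56, 0.213]
contact_force: [0.3, 0.1, 0.3]
width: 0.0652
```

Call:
move_arm:
  commands:
    - [0.065,[0.02,-0.05,0.008],0]
    - [0.065,[0.04,-0.1,0.016],0]
    - [0.065,[0.06,-0.15,0.024],0]
    - [0.065,[0.09,-0.18,0.026],0]
    - [0.065,[0.11,-0.18,0.026],0]

```text
time: 1.98
tool_pos: [0.5876, -0.1361, 0.119]
ee_rot: [-0.21, 1.563, 0.211]
contact_force: [-0.0, -0.9, -0.6]
width: 0.0648
```

```bash
python3 -c "
from h import *
goto((*A,.034))
f=grab('side');f2=grab('top')
a=cv2.resize(f['pixels'][130:230,220:380],None,fx=4,fy=4)
u,v=380,190
b=cv2.resize(f2['pixels'][140:260,300:460],None,fx=3,fy=3)
cv2.imwrite('pics/a1.png',a[...,::-1])
"
```

```text
t 1.975 pos [ 0.5876 -0.1361  0.119 ] F [-0.  -0.9 -0.6] w 0.0648 | shift [ 0.085  -0.0001 -0.0015] jaw yaw deg 15.4
```

View pics/a1.png

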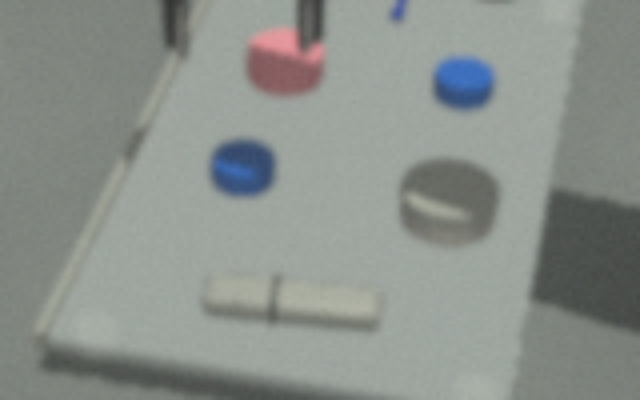

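Call:
move_arm:
  commands:
    - [0.065,[0.04,0,-0.001],0]
    - [0.065,[0.075,0,-0.001],0]
    - [0.065,[0.085,0,-0.001],0]
    - [0.065,[0.085,0,-0.001],0]
    - [0.03,[0.085,0,-0.001],0]
  force: 30

```text
time: 2.7
tool_pos: [0.5888, -0.135, 0.0386]
ee_rot: [-0.214, 1.557, 0.212]
contact_force: [0.5, -0.9, 0.7]
width: 0.0481
```

Call:
move_arm:
  commands:
    - [0.03,[0,0,0],0]
    - [0.03,[0,0,0],0]
    - [0.03,[0,0,0],0]
    - [0.03,[0,0,0],0]

```text
time: 3.2
tool_pos: [0.5889, -0.1352, 0.0389]
ee_rot: [-0.213, 1.557, 0.212]
contact_force: [-1.6, 0.8, 5.2]
width: 0.0379
```

Call:
move_arm:
  commands:
    - [0.03,[-0.02,0,0],0]
    - [0.03,[-0.06,0,0],0]
    - [0.03,[-0.1,0,0],0]
    - [0.03,[-0.1,0,0],0]

```text
time: 3.7
tool_pos: [0.5903, -0.136, 0.1426]
ee_rot: [-0.216, 1.551, 0.209]
contact_force: [-0.8, -0.1, -0.6]
width: 0.0376
```

```bash
python3 -c "
from h import *
goto((*P1,.12))
f=grab('side');save(f,'a2.png',(220,60,380,180),4)
"
```

```text
t 3.7 pos [ 0.5903 -0.136   0.1426] F [-0.8 -0.1 -0.6] w 0.0376 | shift [0.0205 0.4555 0.0606] jaw yaw deg 15.5
```

View pics/a2.png

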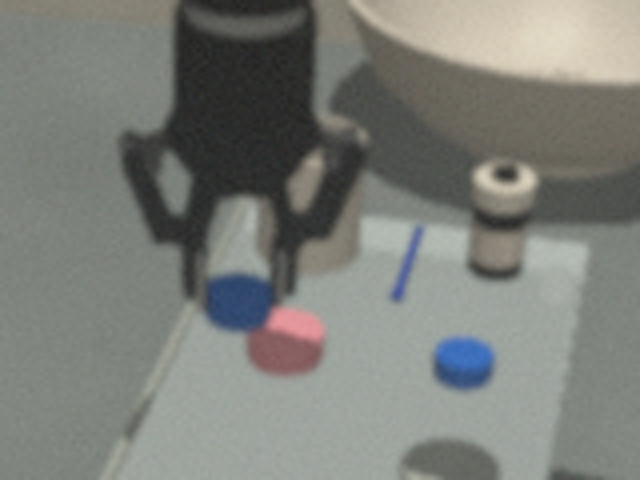

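Call:
move_arm:
  commands:
    - [0.03,[0,0.04,0.005],0]
    - [0.03,[0,0.08,0.01],0]
    - [0.03,[0,0.13,0.018],0]
    - [0.03,[0,0.18,0.025],0]
    - [0.03,[0,0.23,0.03],0]

```text
time: 4.38
tool_pos: [0.5532, 0.0961, 0.1349]
ee_rot: [-0.212, 1.563, 0.213]
contact_force: [0.8, 0.2, -0.4]
width: 0.0381
```

Call:
move_arm:
  commands:
    - [0.03,[0,0.05,0.006],0]
    - [0.03,[0,0.1,0.012],0]
    - [0.03,[0,0.15,0.02],0]
    - [0.03,[0,0.2,0.026],0]
    - [0.03,[0,0.225,0.03],0]

```text
time: 5.0
tool_pos: [0.5215, 0.3213, 0.1347]
ee_rot: [-0.215, 1.563, 0.214]
contact_force: [0.2, -0.0, -0.2]
width: 0.038
```

Call:
move_arm:
  commands:
    - [0.03,[0,0,0],0]
    - [0.03,[0,0,0],0]

```text
time: 5.25
tool_pos: [0.5228, 0.3186, 0.1353]
ee_rot: [-0.213, 1.562, 0.212]
contact_force: [-0.1, 0.4, 0.0]
width: 0.0378
```

```bash
python3 -c "
from h import *
f=grab('side')
R=goto((*P1,.085)); s=robot.state(); s['tool_pos']=np.array(s['tool_pos'])
u,v=proj(f,s['tool_pos']); print(u,v)
u,v=int(u),int(v); save(f,'a3.png',(u-70,v-60,u+70,v+60),5)
hsv=cv2.cvtColor(f['pixels'],cv2.COLOR_RGB2HSV)
m=((hsv[...,0]>100)&(hsv[...,0]<128)&(hsv[...,1]>130)); 
vv,uu=np.nonzero(m); k=(abs(uu-u)<50)&(abs(vv-v)<50); vv,uu=vv[k],uu[k]
P=np.array([world(f,a,b) for a,b in zip(uu,vv)]); Q=(P-s['tool_pos'])@R
ok=np.abs(Q).max(1)<.05; Q=Q[ok]
print(len(Q),np.percentile(Q,[1,5,50,95,99],axis=0).round(4))
"
```

```text
t 5.3 pos [0.523  0.3184 0.1355] F [-0.6 -0.4 -0.9] w 0.0377 | shift [ 0.0505 -0.0004  0.0041] jaw yaw deg 15.5
267.44997100945034 294.39616092291294
445 [[-0.0103 -0.0151 -0.0188]
 [-0.0098 -0.0124 -0.0162]
 [-0.0082  0.0063 -0.0015]
 [ 0.0024  0.0176  0.0127]
 [ 0.0046  0.0188  0.0147]]
```

View pics/a3.png

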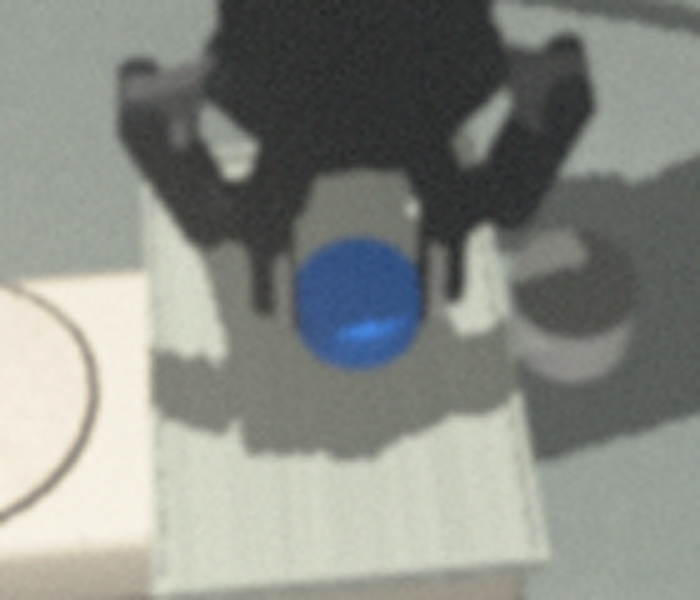

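Call:
move_arm:
  commands:
    - [0.03,[0.025,0,0.004],0]
    - [0.03,[0.045,0,0.004],0]
    - [0.03,[0.056,0,0.004],0]
    - [0.03,[0.06,0,0.004],0]
    - [0.03,[0.06,0,0.004],0]

```text
time: 5.92
tool_pos: [0.5273, 0.3206, 0.0765]
ee_rot: [-0.213, 1.56, 0.213]
contact_force: [0.5, 0.2, -0.4]
width: 0.0381
```

Call:
move_arm:
  commands:
    - [0.03,[0.003,0,0],0]
    - [0.03,[0.005,0,0],0]
    - [0.03,[0.005,0,0],0]

```text
time: 6.3
tool_pos: [0.5271, 0.3207, 0.0713]
ee_rot: [-0.213, 1.56, 0.213]
contact_force: [-0.6, -0.1, -0.4]
width: 0.0382
```

Call:
move_arm:
  commands:
    - [0.044,[0,0,0],0]
    - [0.06,[0,0,0],0]
    - [0.06,[0,0,0],0]
    - [0.06,[0,0,0],0]
    - [0.06,[-0.02,0,0],0]

```text
time: 6.92
tool_pos: [0.5257, 0.3199, 0.09]
ee_rot: [-0.214, 1.564, 0.212]
contact_force: [-1.4, 0.3, -0.6]
width: 0.0598
```

Call:
move_arm:
  commands:
    - [0.065,[-0.06,0,0],0]
    - [0.065,[-0.065,-0.05,0],0]
    - [0.065,[-0.065,-0.1,0],0]
    - [0.065,[-0.065,-0.15,0],0]
    - [0.065,[-0.065,-0.2,0],0]

```text
time: 7.55
tool_pos: [0.5815, 0.1265, 0.1584]
ee_rot: [-0.213, 1.558, 0.213]
contact_force: [1.2, 0.4, 0.6]
width: 0.065
```

```bash
cat >> h.py <<'E'
def dial(f,name):
    save(f,name,(105,105,235,265),3.7)
    m=(f['pixels'][...,0].astype(int)-f['pixels'][...,1:].max(2))>60; m[:105]=0;m[265:]=0;m[:,:105]=0;m[:,235:]=0
    v,u=np.nonzero(m); c=np.array([115+184/5,105+199/5]); i=np.argmax((u-c[0])**2+(v-c[1])**2)
    print('pointer approx rad',np.radians(194)-np.arctan2(-(v[i]-c[1]),u[i]-c[0])%(2*np.pi),u[i],v[i])
E
python3 -c "
from h import *
f=grab('top'); goto((*B,.12)); dial(f,'d1.png')
hsv=cv2.cvtColor(f['pixels'],cv2.COLOR_RGB2HSV)
m=((hsv[...,0]>100)&(hsv[...,0]<125)&(hsv[...,1]>150)&(hsv[...,2]>70)).astype(np.uint8)
n,l,s,c=cv2.connectedComponentsWithStats(m)
for i in range(1,n):
    if 100<s[i,4]<1000: print(s[i],world(f,*c[i],.075),world(f,*c[i],.048))
"
```

```text
t 7.6 pos [0.5829 0.1215 0.1584] F [ 1.3 -3.1 -0.3] w 0.0651 | shift [ 0.0393 -0.3342 -0.2192] jaw yaw deg 15.3
pointer approx rad 1.3555433739493243 142 125
[135 205   9  20 126] [0.52647968 0.32808515 0.075     ] [0.52825213 0.33766824 0.048     ]
[487 229  55   7 113] [ 0.50977153 -0.37254112  0.075     ] [ 0.5110013  -0.38571444  0.048     ]
[435 248  22  20 329] [ 0.46055431 -0.24952609  0.075     ] [ 0.4601855  -0.25870387  0.048     ]
```

View pics/d1.png

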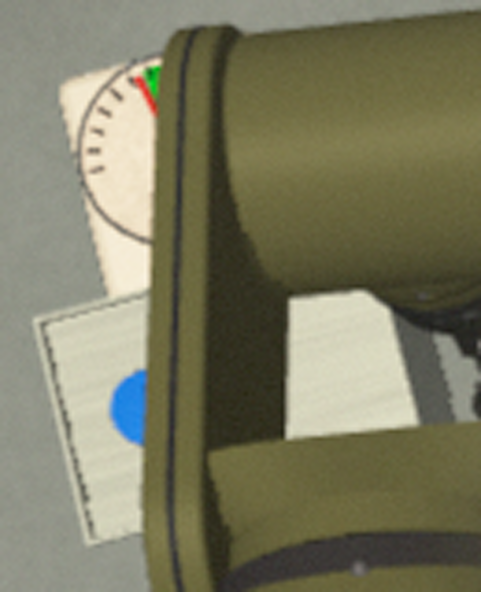

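Call:
move_arm:
  commands:
    - [0.065,[0,-0.05,-0.033],0]
    - [0.065,[0,-0.1,-0.066],0]
    - [0.065,[0,-0.15,-0.1],0]
    - [0.065,[0,-0.2,-0.132],0]
    - [0.065,[0,-0.24,-0.16],0]

```text
time: 8.22
tool_pos: [0.4904, -0.1481, 0.1582]
ee_rot: [-0.213, 1.558, 0.211]
contact_force: [0.7, -0.3, -0.8]
width: 0.0651
```

```bash
python3 -c "
from h import *
f=grab('top'); goto((*B,.12)); dial(f,'d2.png')
im=cv2.imread('pics/d2.png'); cv2.imwrite('pics/d2.png',cv2.resize(im[:240],None,fx=1.6,fy=1.6))
"
```

```text
t 8.275 pos [ 0.489  -0.1522  0.1582] F [ 0.5 -3.8  0.1] w 0.0647 | shift [ 0.0386 -0.0951 -0.0562] jaw yaw deg 15.3
pointer approx rad 1.3555433739493243 142 125
```

View pics/d2.png

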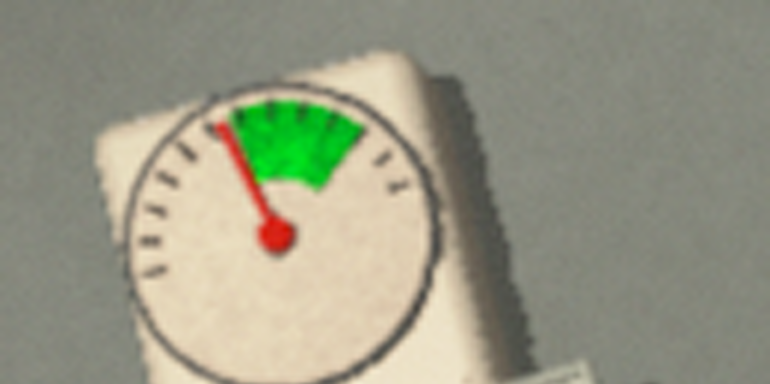

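Call:
move_arm:
  commands:
    - [0.065,[0,-0.045,-0.027],0]
    - [0.065,[0.02,-0.09,-0.054],0]
    - [0.065,[0.04,-0.09,-0.054],0]
    - [0.065,[0.04,-0.09,-0.054],0]

```text
time: 8.78
tool_pos: [0.4618, -0.2462, 0.1149]
ee_rot: [-0.21, 1.563, 0.215]
contact_force: [-0.4, -0.1, -0.4]
width: 0.065
```

```bash
python3 -c "
from h import *
goto((*B,.034))"
```

```text
t 8.775 pos [ 0.4618 -0.2462  0.1149] F [-0.4 -0.1 -0.4] w 0.065 | shift [ 0.0809 -0.0121 -0.005 ] jaw yaw deg 15.5
```

Call:
move_arm:
  commands:
    - [0.065,[0.02,-0.012,-0.005],0]
    - [0.065,[0.055,-0.012,-0.005],0]
    - [0.065,[0.078,-0.012,-0.005],0]
    - [0.065,[0.08,-0.012,-0.005],0]
    - [0.065,[0.08,-0.012,-0.005],0]

```text
time: 9.4
tool_pos: [0.4624, -0.2599, 0.0377]
ee_rot: [-0.215, 1.559, 0.213]
contact_force: [-0.5, 0.5, 0.3]
width: 0.0649
```

```bash
python3 -c "
from h import *
goto((*B,.034))"
```

```text
t 9.4 pos [ 0.4624 -0.2599  0.0377] F [-0.5  0.5  0.3] w 0.0649 | shift [ 0.0037  0.0015 -0.002 ] jaw yaw deg 15.6
```

Call:
move_arm:
  commands:
    - [0.065,[0.002,0.001,-0.002],0]
    - [0.03,[0.002,0.001,-0.002],0]
    - [0.03,[0.002,0.001,-0.002],0]
    - [0.03,[0.002,0.001,-0.002],0]
    - [0.03,[0.002,0.001,-0.002],0]

```text
time: 10.02
tool_pos: [0.4595, -0.2602, 0.0353]
ee_rot: [-0.213, 1.559, 0.212]
contact_force: [-1.0, 0.5, 5.4]
width: 0.0381
```

Call:
move_arm:
  commands:
    - [0.03,[0,0,0],0]
    - [0.03,[0,0,0],0]

```text
time: 10.28
tool_pos: [0.4596, -0.2602, 0.0353]
ee_rot: [-0.213, 1.559, 0.212]
contact_force: [-1.5, 1.7, 5.8]
width: 0.0385
```

Call:
move_arm:
  commands:
    - [0.03,[-0.02,0,0],0]
    - [0.03,[-0.06,0,0],0]
    - [0.03,[-0.1,0,0],0]
    - [0.03,[-0.1,0,0],0]

```text
time: 10.78
tool_pos: [0.461, -0.2613, 0.1382]
ee_rot: [-0.217, 1.555, 0.208]
contact_force: [0.4, -0.7, -0.7]
width: 0.038
```

```bash
python3 -c "
from h import *
goto((*P2,.135))"
```

```text
t 10.775 pos [ 0.461  -0.2613  0.1382] F [ 0.4 -0.7 -0.7] w 0.038 | shift [0.0015 0.4586 0.2186] jaw yaw deg 15.5
```

Call:
move_arm:
  commands:
    - [0.03,[0,0.04,0.019],0]
    - [0.03,[0,0.09,0.043],0]
    - [0.03,[0,0.14,0.067],0]
    - [0.03,[0,0.19,0.09],0]
    - [0.03,[0,0.24,0.114],0]

```text
time: 11.4
tool_pos: [0.5036, 0.0037, 0.1326]
ee_rot: [-0.212, 1.563, 0.213]
contact_force: [0.9, -0.8, 0.1]
width: 0.038
```

Call:
move_arm:
  commands:
    - [0.03,[0,0.05,0.024],0]
    - [0.03,[0,0.1,0.048],0]
    - [0.03,[0,0.15,0.072],0]
    - [0.03,[0,0.2,0.095],0]
    - [0.03,[0,0.218,0.104],0]

```text
time: 12.02
tool_pos: [0.5455, 0.242, 0.1324]
ee_rot: [-0.215, 1.563, 0.215]
contact_force: [-1.0, 0.1, -0.7]
width: 0.0385
```

Call:
move_arm:
  commands:
    - [0.03,[0,0,0],0]
    - [0.03,[0,0,0],0]

```text
time: 12.28
tool_pos: [0.546, 0.2385, 0.1334]
ee_rot: [-0.213, 1.562, 0.211]
contact_force: [-0.2, 0.3, -0.8]
width: 0.038
```

```bash
python3 -c "
from h import *
f=grab('side')
R=goto((*P2,.08)); s=robot.state(); s['tool_pos']=np.array(s['tool_pos'])
u,v=map(int,proj(f,s['tool_pos'])); save(f,'b3.png',(u-70,v-40,u+70,v+80),5)
hsv=cv2.cvtColor(f['pixels'],cv2.COLOR_RGB2HSV)
m=((hsv[...,0]>100)&(hsv[...,0]<128)&(hsv[...,1]>130)); 
vv,uu=np.nonzero(m); k=(abs(uu-u)<60)&(abs(vv-v)<90); vv,uu=vv[k],uu[k]
P=np.array([world(f,a,b) for a,b in zip(uu,vv)]); 
L=P[P[:,2]<.1]; H=P[P[:,2]>=.1]
for X in(L,H): print(len(X),np.percentile((X-s['tool_pos'])@R,[2,50,98],axis=0).round(4).tolist(), X.mean(0).round(4))
"
```

```text
t 12.325 pos [0.5461 0.2383 0.1337] F [-0.1 -0.1 -1. ] w 0.0382 | shift [ 0.0537 -0.      0.003 ] jaw yaw deg 15.4
395 [[0.0561, 0.0689, -0.0134], [0.0586, 0.0884, 0.0028], [0.0693, 0.1029, 0.0187]] [0.5252 0.3238 0.0743]
379 [[-0.0142, -0.0128, -0.0177], [-0.0117, 0.0083, -0.0009], [0.0014, 0.0194, 0.0162]] [0.5425 0.2493 0.1493]
```

View pics/b3.png

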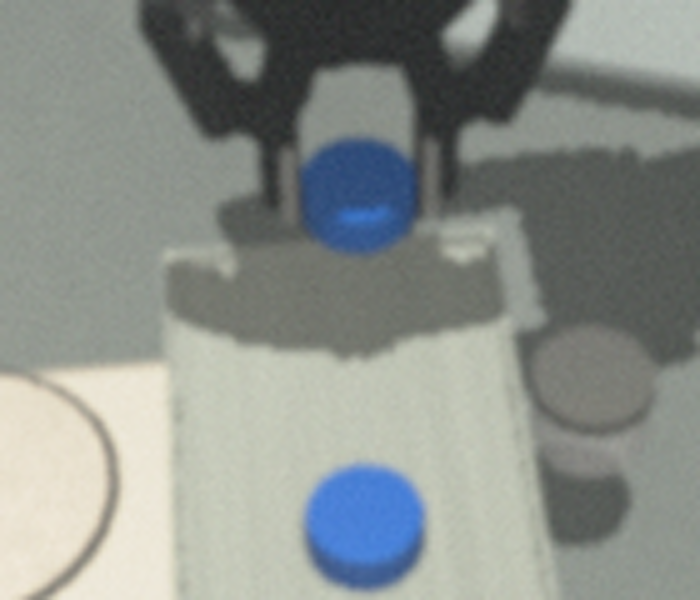

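Call:
move_arm:
  commands:
    - [0.03,[0.025,0,0.003],0]
    - [0.03,[0.045,0,0.003],0]
    - [0.03,[0.06,0,0.003],0]
    - [0.03,[0.064,0,0.003],0]
    - [0.03,[0.064,0,0.003],0]

```text
time: 12.95
tool_pos: [0.5494, 0.2406, 0.0703]
ee_rot: [-0.213, 1.56, 0.213]
contact_force: [0.5, -0.3, -1.1]
width: 0.0385
```

Call:
move_arm:
  commands:
    - [0.03,[0.003,0,0],0]
    - [0.03,[0.006,0,0],0]
    - [0.03,[0.006,0,0],0]

```text
time: 13.32
tool_pos: [0.5492, 0.2407, 0.0642]
ee_rot: [-0.213, 1.56, 0.213]
contact_force: [0.4, 0.5, -0.5]
width: 0.0381
```

Call:
move_arm:
  commands:
    - [0.044,[0,0,0],0]
    - [0.06,[0,0,0],0]
    - [0.06,[0,0,0],0]
    - [0.06,[0,0,0],0]
    - [0.06,[-0.02,0,0],0]

```text
time: 13.95
tool_pos: [0.5478, 0.2401, 0.083]
ee_rot: [-0.213, 1.565, 0.212]
contact_force: [-0.0, -0.6, -0.2]
width: 0.0603
```

Call:
move_arm:
  commands:
    - [0.065,[-0.06,0,0],0]
    - [0.065,[-0.08,-0.05,0],0]
    - [0.065,[-0.08,-0.1,0],0]
    - [0.065,[-0.08,-0.15,0],0]
    - [0.065,[-0.08,-0.2,0],0]

```text
time: 14.58
tool_pos: [0.6037, 0.0464, 0.1665]
ee_rot: [-0.213, 1.558, 0.212]
contact_force: [-0.4, -0.2, -0.4]
width: 0.0654
```

Call:
move_arm:
  commands:
    - [0.065,[0,-0.05,-0.03],0]
    - [0.065,[0,-0.1,-0.06],0]
    - [0.065,[0,-0.15,-0.09],0]
    - [0.065,[0,-0.15,-0.09],0]
    - [0.065,[0,-0.15,-0.09],0]

```text
time: 15.2
tool_pos: [0.5567, -0.1207, 0.1655]
ee_rot: [-0.212, 1.559, 0.212]
contact_force: [0.1, 0.5, 1.0]
width: 0.0652
```

```bash
python3 -c "
from h import *
f=grab('top'); goto((*B,.12)); dial(f,'d3.png')
"
```

```text
t 15.25 pos [ 0.5568 -0.12    0.1653] F [-0.2 -0.8  0.3] w 0.065 | shift [ 0.0452 -0.1079 -0.1306] jaw yaw deg 15.6
pointer approx rad 2.2077799198342287 160 125
```

View pics/d3.png

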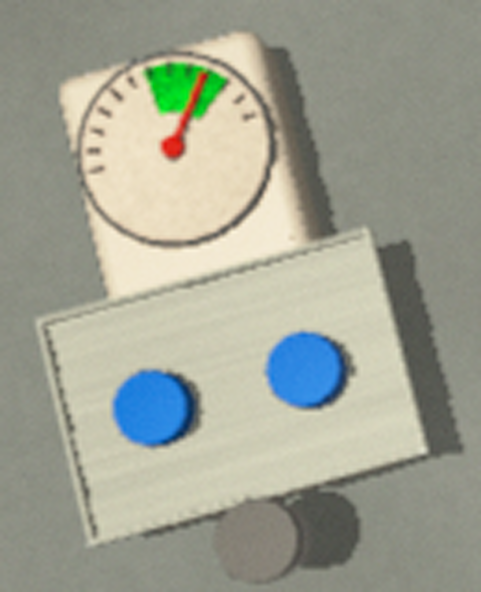

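The pointer (pivot at 173,147, tip at 206,73) lies inside the green sector, and both tablets lie flat in the pan at (153,408) and (306,370).

```bash
python3 -c "
from h import *
f=grab('top'); dial(f,'d4.png'); print(robot.hand_in())"
```

```text
pointer approx rad 2.2077799198342287 160 125
the job is handed in; nothing more can be done
None
```

Both blue tablets are in the pan, and the red pointer rests in the green sector. I have handed the job in.

- **Salts alone:** the pointer read about 0.38 rad (19 g) at the start.
- **After one tablet:** it read about 1.32–1.36 rad, steady across two pictures and just short of the green (1.44 rad), so the second tablet was needed.
- **After both tablets:** it read about 2.21 rad (110 g), inside 1.44–2.50 rad, and was unchanged in a second reading just before hand-in. Both tablets lie flat in the pan, with the gripper well clear.

The robot's clock stood at about 15.3 s of the 51 s allowed, and the highest force reported on the tool was about 6 N.

One measurement disagreed: the fingers closed to 38 mm on tablets given as 40 mm across. Both grasps held. I did not view the shelf again at the end to check the bystanders.

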